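# Clear the can crusher

### The job

Clear the can crusher for the next can, with the fingertips only: push the lever with a finger, up and over, until it lies fully back against its stop, away from the crushing bed. Then push the flattened can standing on the bed sideways off the bed and into the long tray beside the crusher. Do not grip or pick up anything, leave everything else on the bench as it stands, and leave the lever fully back.

Things in the scene. Friction and masses are not known exactly. Their poses are not given: they have to be found in the camera images.
- crusher: Hand-lever can crusher lying on its back on timber (95 x 420 x 45 mm, y -110 to +310) screwed to the bench; it does not move. Origin on the bench under the middle of the anvil's working face. y axis runs along the crusher from the anvil to the lever pivot, x across it to the tray, z up. Anvil: upright plate 74 mm wide, y -8 to 0, its top 68 mm above the bed. Everything fixed is below z = 120 mm.
- bed (a point): Point on the top of the bed at the foot of the anvil's face (crusher x = 0, y = 0, z = 49 mm); axes as the crusher's. The bed is a flat steel plate 95 mm wide (x -47.5 to +47.5 mm) without side walls. The ram, an upright plate 68 mm wide facing the anvil, is slid along y by the lever: its face is 34 mm from the anvil at lever angle 0, 58 mm at 0.8 rad, 125 mm fully back.
- pivot (a point): Middle of the lever's pivot axis, which is horizontal along the crusher's x: at x = 0, y = 189 mm, z = 89 mm in the crusher's frame. Axes as the crusher's.
- lever (a joint): Lever angle, rad. At 0 the lever leans over the bed towards the anvil, 30 degrees above horizontal; growing values raise it through upright (1.047) and over to the other side; 2.18 is fully back on the stop, leaning away from the bed 25 degrees above horizontal. Starts between 0.4 and 0.8. Stays where it is left: friction 0.9 N m, mass 0.6 kg; 5 to 8 N at the grip moves it.
- lever_end (a point): Free end of the lever, 250 mm from the pivot, in the middle plane x = 0 of the crusher; moves with the lever. The lever is a fork of two flat bars (22 mm deep, x = -48 and +48 mm) from the pivot to 130 mm out, then one round bar with a round black rubber grip 29 mm in diameter, from 145 to 250 mm out.
- flat_can_mid (a point): Centre of the flattened aluminium can in the crusher: a disc 66 mm across with eight flats, 26 mm thick, about 15 g, standing on its rim on the bed, axis along the crusher's y, centre 33 mm above the bed, 15 to 20 mm from the anvil face. It slides when pushed. Other flattened cans lie flat on the bench and in the tray and stay there.
- tray: Long grey plastic tray for flattened cans, 130 (x) x 320 (y) x 45 mm outside, walls 4 mm, fixed on the bench beside the crusher on its +x side (gap about 7 mm), axes as the crusher's. Origin at the centre of its underside; its rim is 4 mm lower than the bed. One flattened can already lies at its -y end.
- bottle: Bystander: empty green glass bottle, 60 mm in diameter, 225 mm tall, origin at the centre of its underside, upright.
- tub: Bystander: white plastic yoghurt tub, 92 mm across the rim, 105 mm tall, origin at the centre of its underside, upright.
- tin: Bystander: empty steel food tin, 75 mm in diameter, 109 mm tall, origin at the centre of its underside, upright.
- whole_can: Bystander: empty uncrushed aluminium can, 66 mm in diameter, 115 mm tall, origin at the centre of its underside, upright.
- jar: Bystander: glass jar with a steel cap, 68 mm in diameter, 85 mm tall, origin at the centre of its underside, upright.
- bench_can: Bystander: another flattened can, 66 mm across and 26 mm thick, lying flat on the bench beyond the tray's end, origin at the centre of its underside.
- driver: Bystander: screwdriver 190 mm long lying on the bench.

How it is judged:
On the way:
1. the lever is fully back while the flattened can still stands on the bed (value of joint lever above 2.07 rad and z of flat_can_mid in the frame of crusher above 0.055 m and x of flat_can_mid in the frame of crusher between -0.045 and 0.045 m), for 0.2 s.
At the end, for the whole second after the job is handed in: the lever is back within 0.11 rad (6 degrees) of its stop and the centre of the flattened can from the crusher is inside the tray's walls, no higher than 70 mm over the tray's underside (value of joint lever above 2.07 rad and x of flat_can_mid in the frame of tray between -0.061 and 0.061 m and y of flat_can_mid in the frame of tray between -0.156 and 0.156 m and z of flat_can_mid in the frame of tray below 0.07 m); the robot touches nothing.
It fails at once if the flattened can is lifted off the bed (its centre more than 20 mm above its start height) (z of flat_can_mid in the frame of crusher above 0.102 m).
It fails at once if a bystander is moved by more than 25 mm (distance of any of bottle, tub, tin, whole_can, jar, bench_can, driver from where it was at the start of the episode above 0.025 m).
It fails at once if a bystander is tipped over (angle between any of bottle, tub, tin, whole_can, jar's own z axis and vertical above 0.35 rad).
It also fails if it takes over 54 s, if anything falls off the work surface, if the arm or the gripper's body presses on something with over 40 N, if the wrist force passes 120 N, or if a joint passes its speed limit or range.

### The arm

A 6-joint arm with a two-finger parallel gripper is mounted at the origin on the work surface. World frame = base frame: x ahead of the robot, y to its left, z up, the work surface at z = 0. Lengths are in m, angles in rad, forces in N, time in s.
With the tool pointing down it reaches from about 0.375 to 0.975 m from the base axis. Payload 3.8 kg.
Tool frame: the origin (TCP) lies midway between the tips of the shut fingers; the grasp point (between the pads) lies 19 mm behind it; z points along the fingers, y is the line along which they close (so a half turn about z gives the same grasp; the last joint's range is limited). The gripper opens to 88 mm and grips with 3 to 60 N. Pads are 18 mm wide; open, the fingers measure 123 mm over their backs; the gripper's body (75 mm by 187 mm) begins 45 mm behind the grasp point.
Start: joints at [-1.338, 0.264, 1.604, -0, 1.274, -0.037], TCP at [0.18, -0.651, 0.239] pointing down, gripper open.
Joint ranges: [-2.63, 2.63], [-0.94, 2.18], [0.31, 2.57], [-1.31, 4.45], [0, 2.66], [-2.55, 2.55]. Speed limits (rad/s): [2.57, 2.57, 3.14, 3.14, 3.14, 3.14].

### API

Orientations are given as a rotation vector (axis times angle).
In Python, from cell import manip, inverse_kinematics, cams, order gives the robot as it stands. Calls block until the motion is done:
- manip.move_pose(position, orientation): joint-space move of the TCP to a pose.
- manip.move_linear(position, rate=0.15, rot=None): straight line of the TCP; rot=None keeps the orientation; rate is the mean speed in m/s.
- manip.set_joints(angles): joint-space move.
- manip.set_gripper(opening, force=None): finger opening in m; force is the grip in N (None keeps the last); returns when the fingers have stopped.
- manip.dwell(seconds).
- inverse_kinematics(position, orientation): joint angles nearest the present ones, or None.
- manip.state(): the state.
- cams.capture(name): name is "scene" or "top"; returns a dict with "image" (420x560x3 uint8, blue, green, red), "z_map" (420x560 float32, m along the optical axis (not along the pixel's ray), 0 where there is no reading), "intrinsics" (3x3 intrinsics, pixels), "k1" (the pictures are not rectified: a ray, as slopes to the right and down, at radius r is drawn at 1 + k1 r^2 times it, then the intrinsics apply), "position" and "orientation" of the camera in the world. Camera axes: x right, y down, z forward; pixel columns grow to the right and rows downward; lengths in m; the calibration is good to about 2 mm. A picture is of the moment at which its call begins.
A pose or a line that the arm cannot do raises manip.IKError and nothing moves.
- order.close_job(): hands the job in; it is judged then, once.
The state is a dict: "clock": time; "joint_pos": joint angles; "joint_velocities": joint speeds; "tau": joint torques, N m; "tool_pos": TCP position; "tcp_rot": TCP orientation; "contact_force": force on the tool from outside, world axes, zero at the start; "moment": the same for the moment, N m; "gripper_width": finger opening in m; "grasp_force": force on a finger pad.
Only numpy, scipy, OpenCV 4.12 (cv2) and the standard library are available. Lean on these libraries where they do the work, as an engineer would, in place of code of your own. Each camera call takes 0.05 s, during which the arm holds its last target. There are 200 camera calls.

## Working session

There is one attempt and no reset: what is moved stays moved. The work goes in short steps, each a Python script; the robot and the scene stay as the last script left them, time stands still between calls to the robot, and variables do not carry over. Pictures are saved under pics/ and viewed, at most 10 in all, crops included, and the job is handed in when it is done.

```bash
mkdir -p pics; cat > h.py <<'E'
import numpy as np, cv2
from scipy.spatial.transform import Rotation as R
from cell import manip, inverse_kinematics, cams, order
def cap(n,f=None):
    c=cams.capture(n)
    if f: cv2.imwrite('pics/'+f,c['image'])
    return c
def cloud(c):
    K=c['intrinsics'];h,w=c['z_map'].shape
    u,v=np.meshgrid(np.arange(w),np.arange(h))
    p=np.stack([u,v],-1).reshape(-1,1,2).astype(float)
    s=cv2.undistortPoints(p,K,np.array([c['k1'],0,0,0.])).reshape(h,w,2)
    z=c['z_map'][...,None]
    o=np.asarray(c['orientation']); M=R.from_rotvec(o).as_matrix() if o.shape==(3,) else (o if o.shape==(3,3) else None)
    P=np.concatenate([s*z,z],-1)@M.T+np.asarray(c['position'])
    P[c['z_map']==0]=np.nan
    return P
E
python3 - <<'E'
from h import *
for n in('scene','top'):
    c=cap(n,n+'0.png'); print(n,c['position'],c['orientation'],c['k1'],c['intrinsics'])
    np.save(n+'0.npy',cloud(c))
s=manip.state();print(s['clock'],s['tcp_rot'],s['gripper_width'])
E
```

```text
scene [ 1.21188128 -0.4963531   0.75138183] [-2.03615892 -1.07796811  0.53578733] -0.0396058137411555 [[418.23396583   0.         279.97598705]
 [  0.         418.23396583 207.10755656]
 [  0.           0.           1.        ]]
top [ 0.44151418 -0.08233838  1.1616334 ] [-2.13818735  2.18049072 -0.15446265] -0.061775538083948096 [[448.35015815   0.         272.59059525]
 [  0.         448.35015815 208.97973802]
 [  0.           0.           1.        ]]
0.1 [-3.11111930e+00 -4.22259840e-01  3.14121561e-04] 0.08794860772946042
```

View pics/scene0.png

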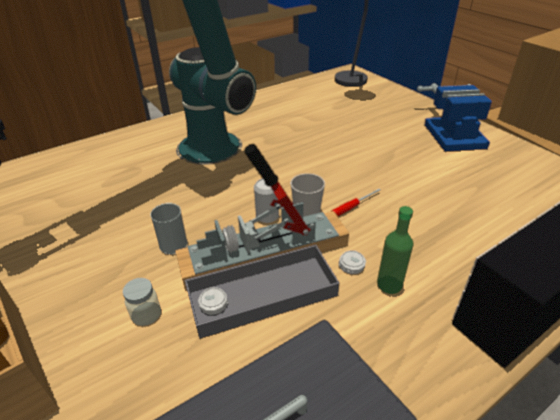

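View pics/top0.png

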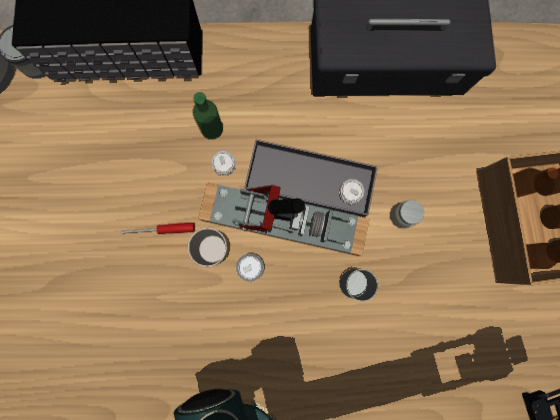

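The scene view shows the crusher with its lever at about (260,160)-(305,230) and the can at (230,238). In the top view the timber runs from (205,205) to (365,235), with the tray above it, the grip at (287,208) and the can at (318,222). Crusher +y is image left and +x is image up.

```bash
python3 - <<'E'
from h import *
im=cv2.imread('pics/top0.png');
cv2.imwrite('pics/c1.png',cv2.resize(im[130:270,190:390],None,fx=4,fy=4,interpolation=cv2.INTER_CUBIC))
P=np.load('top0.npy')
# bed/timber surface mask
m=np.zeros(P.shape[:2],bool);m[170:262,190:375]=1
z=P[...,2]
print(np.histogram(z[m],bins=np.arange(-.01,.3,.01)))
b=m&(z>.035)&(z<.055)
n,l,s,_=cv2.connectedComponentsWithStats(b.astype('uint8'),connectivity=4)
for i in range(1,n):
    if s[i,4]>80: print(s[i], cv2.minAreaRect(P[l==i][:,:2].astype('float32')*1000),np.median(z[l==i]))
for (u,v) in [(253,147),(374,170),(367,213),(247,187),(318,222),(287,208),(208,117),(223,163),(210,245),(250,267),(358,284),(408,213)]: print((u,v),P[v,u].round(3))
E
```

```text
(array([1687, 6634,  287,  563,  289, 2751, 1882,  115,  139,  112,  433,
        589,  443,   75,   27,   13,   18,   18,   17,   13,   17,  249,
         77,   33,   38,   31,   32,   36,   35,   38]), array([-0.01,  0.  ,  0.01,  0.02,  0.03,  0.04,  0.05,  0.06,  0.07,
        0.08,  0.09,  0.1 ,  0.11,  0.12,  0.13,  0.14,  0.15,  0.16,
        0.17,  0.18,  0.19,  0.2 ,  0.21,  0.22,  0.23,  0.24,  0.25,
        0.26,  0.27,  0.28,  0.29]))
[302 172  73  43 234] ((601.8112182617188, -282.44720458984375), (94.26628875732422, 200.99017333984375), 20.013774871826172) 0.044835033597027674
[ 198  183   51   45 1526] ((601.8215942382812, 25.389122009277344), (113.05567169189453, 95.47529602050781), 76.07241821289062) 0.04916270545384416
[248 197  20  28 355] ((583.9473266601562, -59.041656494140625), (36.6193962097168, 67.07010650634766), 75.95476531982422) 0.05032920455095913
[ 246  204  123   51 2051] ((550.2236938476562, -184.76678466796875), (295.9985046386719, 95.94701385498047), 76.1615219116211) 0.04929649368850453
[273 213  19  15 216] ((562.4034423828125, -119.70704650878906), (42.69337463378906, 36.67658233642578), 78.47103118896484) 0.0500052243537038
(253, 147) [ 0.761 -0.049  0.002]
(374, 170) [ 0.687 -0.362  0.031]
(367, 213) [ 0.574 -0.336  0.043]
(247, 187) [ 0.645 -0.034  0.047]
(318, 222) [ 0.546 -0.203  0.111]
(287, 208) [ 0.556 -0.122  0.299]
(208, 117) [0.795 0.051 0.15 ]
(223, 163) [0.713 0.028 0.027]
(210, 245) [0.503 0.065 0.002]
(250, 267) [ 0.444 -0.041  0.114]
(358, 284) [ 0.395 -0.314  0.001]
(408, 213) [ 0.567 -0.427  0.086]
```

View pics/c1.png

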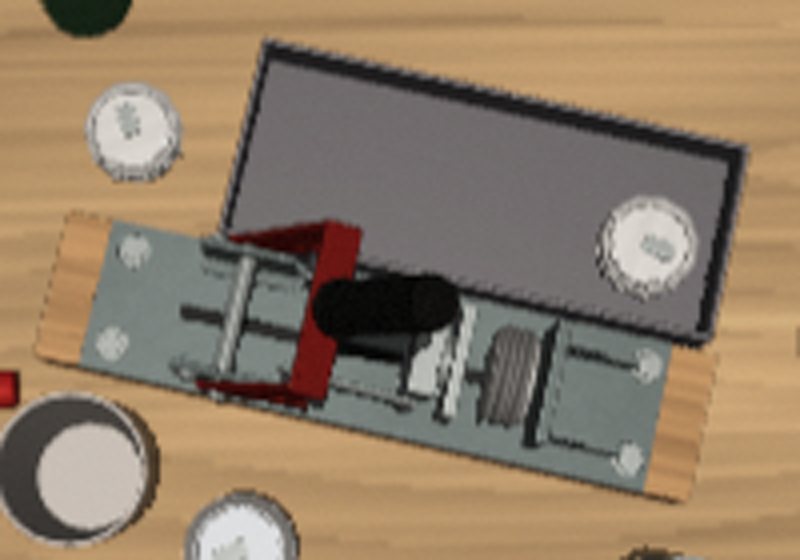

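Crusher pose: origin about (0.541, -0.221), y axis (0.240, 0.971), lever about 0.6 rad. The can is at crusher (0.000, 0.019). I'll push the lever first.

```bash
cat >> h.py <<'E'
O=np.array([.541,-.221,0]); EY=np.array([.240,.971,0]);EY/=np.linalg.norm(EY); EZ=np.array([0,0,1.]); EX=np.cross(EY,EZ)
W=lambda x,y,z: O+x*EX+y*EY+z*EZ
ROT=R.from_matrix(np.stack([np.cross(EX,-EZ),EX,-EZ],1)).as_rotvec()
def lev(f,r=.21):
    f=np.radians(f); p=lambda r:np.array([.189-r*np.cos(f)-.0145*np.sin(f), .089+r*np.sin(f)-.0145*np.cos(f)])
    return W(0,min(p(r)[0],p(.25)[0])-.009,p(r)[1])
def st():
    s=manip.state(); return round(s['clock'],1),np.round(s['tool_pos'],3),np.round(s['contact_force'],1)
E
python3 - <<'E'
from h import *
print(ROT,[inverse_kinematics(lev(f),ROT) is not None for f in range(60,160,10)], inverse_kinematics(W(0,.01,.35),ROT))
for x in(-.09,.08): print(inverse_kinematics(W(x,.019,.07),ROT))
manip.set_gripper(0)
manip.move_pose(W(0,.01,.35),ROT); print(st())
p=lev(58); manip.move_linear(W(0,.01,p[2])); print(st())
for f in list(range(58,150,8))+[150]:
    manip.move_linear(lev(f),.12); s=st(); print(f,s)
    if np.linalg.norm(s[2])>50: break
cap('scene','s1.png')
E
```

```text
[ 2.47363976  1.93667518 -0.        ] [True, True, True, True, True, True, True, True, True, True] [-4.13564234e-01  4.10995190e-02  1.65668016e+00 -4.44089210e-16
  1.44381298e+00 -1.71252878e-01]
[-4.26709019e-01  9.37685731e-02  2.14381947e+00 -4.44089210e-16
  9.04004610e-01 -1.84397663e-01]
[-3.79495340e-01  3.83271938e-01  1.77795759e+00 -4.44089210e-16
  9.80363129e-01 -1.37183984e-01]
(3.5, array([ 0.543, -0.212,  0.35 ]), array([ 0.4,  0.3, -0.2]))
(4.2, array([ 0.544, -0.212,  0.26 ]), array([ 0.3, -0.7,  1.2]))
58 (4.6, array([ 0.55 , -0.187,  0.261]), array([ 0.3, -0.5, -0.4]))
66 (5.0, array([ 0.557, -0.158,  0.275]), array([-0.1, -0.5, -0.5]))
74 (5.5, array([ 0.565, -0.127,  0.287]), array([-0.2, -0.9, -0. ]))
82 (5.9, array([ 0.572, -0.094,  0.294]), array([-0.4, -0.3, -0.3]))
90 (6.3, array([ 0.581, -0.06 ,  0.299]), array([ 0.5,  0.6, -1. ]))
98 (6.7, array([ 0.588, -0.031,  0.299]), array([-0.4,  0.1, -0.1]))
106 (7.1, array([ 0.595, -0.003,  0.295]), array([-0.9,  0.6, -0.1]))
114 (7.5, array([0.601, 0.024, 0.287]), array([-0.2, -0.5, -0.2]))
122 (7.9, array([0.608, 0.05 , 0.274]), array([-0.1,  0.2,  0.5]))
130 (8.3, array([0.614, 0.075, 0.259]), array([0.3, 0.7, 0.5]))
138 (8.7, array([0.619, 0.097, 0.239]), array([-0.7,  0.3, -0.2]))
146 (9.1, array([0.623, 0.116, 0.217]), array([0.2, 0. , 0. ]))
150 (9.4, array([0.626, 0.124, 0.205]), array([ 0.4, -0.3,  0. ]))
```

View pics/s1.png

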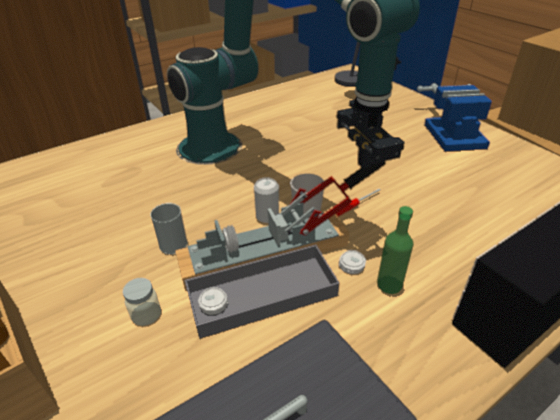

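The lever has gone over, with its grip at about (370,165) under the fingers and the ram drawn back. The can still stands at (230,238). Next I'll press on until it meets the stop.

```bash
python3 - <<'E'
from h import *
for f in np.arange(151,162,1.):
    manip.move_linear(lev(f),.04); s=st(); print(f,s)
    if np.linalg.norm(s[2])>20: break
manip.dwell(.4)
q=manip.state()['tool_pos']
manip.move_linear(np.array(q)-.01*EY+.06*EZ,.12)
c=cap('scene'); t=cap('top','t2.png'); 
im=c['image'][120:280,150:430]; cv2.imwrite('pics/s2.png',cv2.resize(im,None,fx=2.8,fy=2.8,interpolation=cv2.INTER_CUBIC))
# lever points in crusher side plane
for cc in (c,t):
    P=cloud(cc)-O; x=P@EX;y=P@EY;z=P[...,2]
    m=(abs(x)<.02)&(y>.30)&(y<.425)&(z>.1)&(z<.215)
    a,b=y[m]-.189,z[m]-.089
    print(m.sum(), 'angles', np.degrees(np.percentile(np.arctan2(b-.0145*.9,a),[10,50,90])))
    m=(abs(x)<.05)&(y>0.003)&(y<.04)&(z>.06)&(z<.125); print('can',m.sum(),x[m].min(),x[m].max(),np.median(x[m]),np.percentile(y[m],[5,95]),z[m].max())
E
```

```text
151.0 (9.7, array([0.627, 0.125, 0.204]), array([ 0.4,  0. , -0.2]))
152.0 (9.9, array([0.627, 0.127, 0.2  ]), array([ 0. , -0.5,  0.3]))
153.0 (10.2, array([0.627, 0.129, 0.197]), array([0.6, 1. , 0.1]))
154.0 (10.4, array([0.628, 0.131, 0.194]), array([ 0.1,  0.3, -0.1]))
155.0 (10.7, array([0.629, 0.133, 0.191]), array([-0.2, -0.7,  0.4]))
156.0 (10.9, array([0.629, 0.133, 0.19 ]), array([-5. , -4.2, 10.5]))
157.0 (11.2, array([0.629, 0.133, 0.19 ]), array([-10.3,  -9.3,  22.4]))
594 angles [20.82106304 24.57490382 26.10565219]
can 306 -0.02655351439051519 0.03227589191133103 0.01876271378855578 [0.00792233 0.03041204] 0.11507207396385244
349 angles [22.4430935  24.86863826 26.39273323]
can 290 -0.029431340808345002 0.03155933591931444 -0.001249868518084235 [0.00701352 0.03078145] 0.11709419632105234
```

View pics/s2.png

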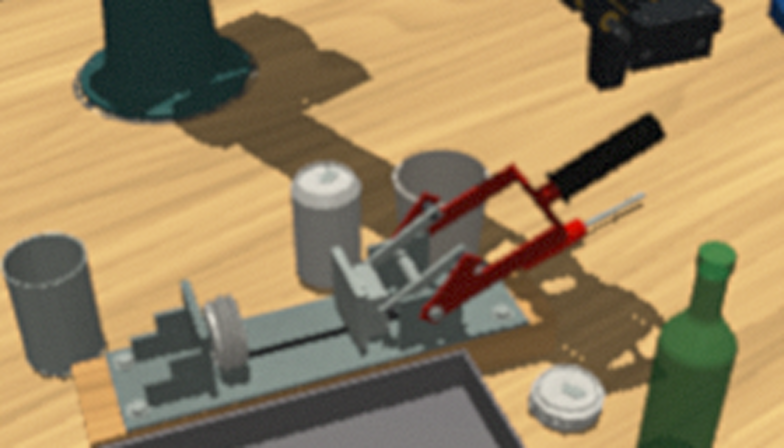

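The lever is on its stop: the measured angle is 25° and the stop gave about 25 N. The can still stands at the middle of the bed. Now I'll push it.

```bash
python3 - <<'E'
from h import *
manip.move_linear(np.r_[manip.state()['tool_pos'][:2],.33],.2)
manip.move_pose(W(-.09,.02,.22),ROT)
manip.move_linear(W(-.09,.02,.07),.12); print(st())
for x in (-.055,-.03,0,.03,.06,.075):
    manip.move_linear(W(x,.02,.07),.06); s=st(); print(x,s)
    if np.linalg.norm(s[2])>20: break
cap('scene','s3.png')
E
```

```text
(15.7, array([ 0.459, -0.18 ,  0.071]), array([ 0.1,  0. , -0.3]))
-0.055 (16.4, array([ 0.492, -0.188,  0.07 ]), array([-0.5, -0.3,  0.4]))
-0.03 (17.0, array([ 0.517, -0.194,  0.07 ]), array([-0.4,  0.2, -0.3]))
0 (17.6, array([ 0.546, -0.202,  0.07 ]), array([-0.1, -0.1,  0.7]))
0.03 (18.3, array([ 0.575, -0.209,  0.07 ]), array([ 0. , -0.9,  0.1]))
0.06 (18.9, array([ 0.604, -0.216,  0.07 ]), array([-1.2, -0.2,  0.2]))
0.075 (19.3, array([ 0.619, -0.22 ,  0.071]), array([0.1, 0.8, 3.3]))
```

View pics/s3.png

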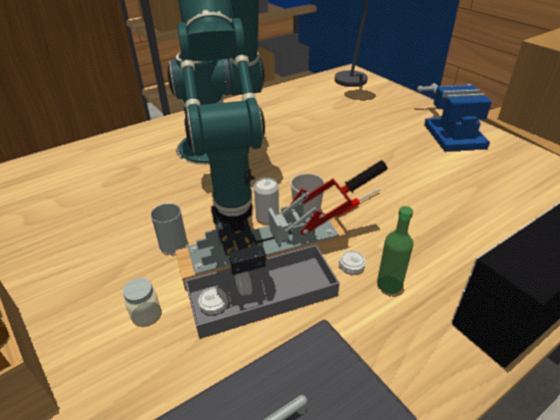

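The can now shows below the gripper in the tray at about (244,278). I'll draw back, rise and look again.

```bash
python3 - <<'E'
from h import *
manip.move_linear(W(.0,.02,.07),.1)
manip.move_linear(W(-.03,.02,.30),.2)
manip.set_joints([-1.338,0.264,1.604,0,1.274,-0.037]); print(st())
c=cap('scene');t=cap('top')
a=cv2.resize(c['image'][130:340,130:430],(600,420)); b=cv2.resize(t['image'][100:310,140:440],(600,420))
cv2.imwrite('pics/s4.png',cv2.resize(np.vstack([a,b]),(420,588)))
for cc in(c,t):
    P=cloud(cc)-O; x=P@EX;y=P@EY;z=P[...,2]
    m=(x>.062)&(x<.177)&(y>-.02)&(y<.2)&(z>.012)&(z<.1); print(m.sum(),[np.percentile(q[m],[2,50,98]).round(3) for q in(x,y,z)])
    m=(abs(x)<.02)&(y>.30)&(y<.425)&(z>.1)&(z<.215)
    print(np.degrees(np.median(np.arctan2(z[m]-.102,y[m]-.189))))
E
```

```text
(23.6, array([ 0.181, -0.65 ,  0.239]), array([-0.8,  0.6,  0.2]))
343 [array([0.075, 0.111, 0.126]), array([0.007, 0.017, 0.031]), array([0.016, 0.057, 0.068])]
24.512204520171338
251 [array([0.069, 0.093, 0.122]), array([0.005, 0.02 , 0.031]), array([0.017, 0.061, 0.07 ])]
25.12861189872647
```

View pics/s4.png

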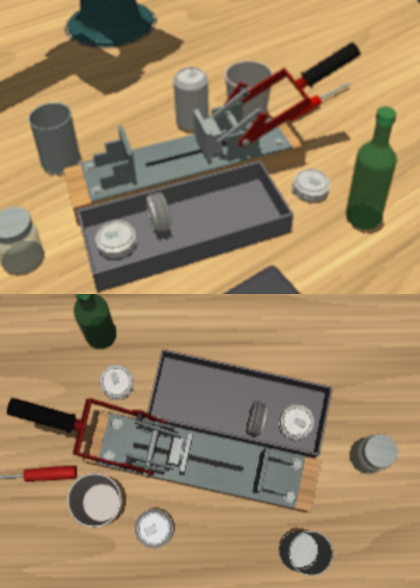

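The can stands in the tray with its centre near crusher x 0.095, z about 0.037. The lever is fully back and all the bystanders are where they were.

```bash
python3 -c "
from h import *
print(order.close_job())"
```

```text
the job is handed in; nothing more can be done
None
```

The job is handed in: the lever is fully back on its stop, the flattened can stands in the tray, and nothing else on the bench was moved; the cell returned no verdict.

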